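# Sweep leftover half-beads off the tray-maker's board

### The arm

A 6-joint arm with a two-finger parallel gripper is mounted at the origin on the work surface. World frame = base frame: x ahead of the robot, y to its left, z up, the work surface at z = 0. Lengths are in m, angles in rad, forces in N, time in s.
With the tool pointing down it reaches from about 0.35 to 0.975 m from the base axis. Payload 4.9 kg.
Tool frame: the origin (TCP) lies midway between the tips of the shut fingers; the grasp point (between the pads) lies manip.grip_depth behind it (manip.grip_depth is the distance from the TCP to the grasp point, in m); z points along the fingers, x is the direction in which the jaws open and shut, and the axes are right-handed (so a half turn about z gives the same grasp; the last joint's range is limited). The gripper opens to 85 mm and grips with 20 to 120 N. Pads are 22 mm wide; open, the fingers measure 114 mm over their backs; the gripper's body (76 mm by 85 mm) begins 54 mm behind the grasp point. The pads swing forward as they close: fully open they stand 13 mm farther back than shut.
Start: joints at [1.203, 0.053, 1.613, -0, 1.476, -0.119], TCP at [0.154, 0.606, 0.231] pointing down, gripper open.
Joint ranges: [-3.01, 3.01], [-1.01, 2.22], [0.06, 2.58], [-1.02, 4.17], [0.09, 2.62], [-3.14, 3.14]. Speed limits (rad/s): [2.57, 2.57, 3.14, 3.14, 3.14, 3.14].

### API

Orientations are given as a unit quaternion [w, x, y, z].
In Python, from plant import state, grab_frame, ticket, manip gives the robot as it stands.
- The arm moves only by the tool carry_out, never from a script. Its argument "moves" is a list that holds one entry, the list of rows, each a list of 7 numbers: the turn, a rotation vector about the tool's x, y, z each as a share of 5 degrees, from -1 to 1, then the shift along the tool's x, y, z each as a share of 0.04 m, from -1 to 1, then the gripper command: -1 is shut, 1 is fully open, values between are in proportion. A call has 1 to 8 rows; each row shifts and turns the commanded pose from where the row before left it, along the tool's axes as they then stand; what a row does not reach is not made up. A row lasts 1/12 s, in which the tool goes at most 41.7 mm and 7.16 degrees, less where a joint would pass 70% of its speed; a pose out of reach is approached as far as the arm can. A call with a number of a shift or a turn outside -1 to 1 is refused whole. A call with a gripper value outside its range is refused whole. The fingers move at their own pace and stop on an object; the grip force is fixed at half the most. Time passes only in rows, so rows that do not move let the fingers close. It gives the time, the measured TCP pose, the force and the opening at its end, in the units of the state.
- state(): the state, without advancing time (a new reading comes with each control period).
- grab_frame(name): name is "scene" or "top"; returns a dict with "frame" (480x640x3 uint8, red, green, blue), "z_map" (480x640 float32, m along the optical axis (not along the pixel's ray), 0 where there is no reading), "K" (3x3 intrinsics, pixels), "world_from_camera" (4x4, takes a point from camera to world coordinates). Camera axes: x right, y down, z forward; pixel columns grow to the right and rows downward; lengths in m; the calibration is good to about 2 mm. A picture is of the moment at which its call begins.
- ticket.job_done(): hands the job in, once; it reports no verdict.
The state is a dict: "time": time; "joint_pos": joint angles; "joint_vel": joint speeds; "joint_efforts": joint torques, N m; "tool_pos": TCP position; "tool_rot": TCP orientation; "contact_force": force on the tool from outside, world axes, zero at the start; "ft_torque": the same for the moment, N m; "gripper_width": opening from 0.0 (shut) to 1.0 (fully open).
Only numpy, scipy, OpenCV 4.12 (cv2) and the standard library are available. Lean on these libraries where they do the work, as an engineer would, in place of code of your own. Each camera call takes 0.05 s, during which the arm holds its last target.

### The job

Sweep the three leftover half-beads along the raised work board and over its open end into the empty metal catch tray, pushing them with the fingertips and never picking them up. Leave the turned foot and the square block standing where they are on the board, and do not disturb the other things around.

Things in the scene. Friction and masses are not known exactly. Their poses are not given: they have to be found in the camera images.
- work_board: fixed dark wooden board on four ball feet: 300 mm along its x, 240 along its y, flat top 60 mm above its origin (on the table, under the board's centre). Rims 12 mm wide, 10 high on its x edges; open at its y ends (+-120 mm), where parts can be pushed off. The five loose things on it stand in separate rows along the board's y, rows 52 mm apart in x (+-4 mm)
- catch_tray: fixed empty aluminium tray, 270 mm along x, 130 along y, 36 high, walls and floor 4 mm, on the table at one open y end of the board (either), parallel to it, centred 170 mm from the board's centre and so tucked 15 mm under it: what goes over that end drops in. Origin: centre of its underside, axes parallel to the board's
- full_bin: fixed cardboard bin of the tray's size, filled with turned wooden feet, in the same place at the other open end of the board; its contents stay below the board's top. Not to be used. Origin: centre of its underside
- bead_a: loose pale wooden half-bead, one of three alike: flat-bottomed low dome with a flattened top, 36 mm across (upright side for the lowest 6 mm) and 16 mm high, about 12 g, lying flat side down on the work board; slides, does not roll. Origin: centre of its flat underside
- bead_b: loose pale wooden half-bead, one of three alike: flat-bottomed low dome with a flattened top, 36 mm across (upright side for the lowest 6 mm) and 16 mm high, about 12 g, lying flat side down on the work board; slides, does not roll. Origin: centre of its flat underside
- bead_c: loose pale wooden half-bead, one of three alike: flat-bottomed low dome with a flattened top, 36 mm across (upright side for the lowest 6 mm) and 16 mm high, about 12 g, lying flat side down on the work board; slides, does not roll. Origin: centre of its flat underside
- foot: loose turned wooden foot standing upright on the work board, 30 mm across, 46 mm high, 30 g; must stay. Origin: centre of its underside
- corner_block: loose square wooden block standing upright on the work board, 26 x 26 mm, 36 mm high, 30 g; must stay. Origin: centre of its underside
- glue_bottle: loose glue bottle beyond the board on the table, 52 mm across, 120 mm high. Origin: centre of its underside
- glue_brush: loose glue brush lying on the table beyond the board, 190 mm long
- wax_jar: loose wax jar on the table to the robot's right, nearer than the board, 64 mm across, 60 mm high. Origin: centre of its underside
- mallet: loose hammer lying on the table to the robot's left, 260 mm long

How it is judged:
By the outcome, as a careful person would: the job done as asked, in the order asked, and still so for the second after the job is handed in, with the robot touching nothing.
It also fails if it takes over 51 s, if anything falls off the work surface, if the arm or the gripper's body presses on something with over 40 N, if the wrist force passes 120 N, or if a joint passes its speed limit or range.

## Working session

There is one attempt and no reset: what is moved stays moved. The work goes in short steps, Python scripts to look and compute and a tool call to move; the robot and the scene stay as the last step left them, time stands still between calls to the robot, and variables do not carry over. Pictures are saved under pics/ and viewed, and the job is handed in when it is done.

Besides the shell and the picture viewer there is one more tool, called after "Emit:" as a command line: name --argument value ..., lists and objects as JSON in quotes. carry_out: Moves the arm, as the interface text tells. Shift numbers are shares of 0.04 m and turn numbers shares of 5 degrees, none past 1 either way. Its arguments: {"type":"object","properties":{"moves":{"type":"array"}},"required":["moves"]}

```bash
mkdir -p pics; cat > h.py <<'E'
import numpy as np,cv2
from plant import state, grab_frame, ticket, manip
def snap(n,f):
    d=grab_frame(n); cv2.imwrite(f'pics/{f}.png',cv2.cvtColor(d['frame'],cv2.COLOR_RGB2BGR)); np.savez(f'{f}.npz',**d); return d
def world(d):
    z=d['z_map'];K=d['K'];v,u=np.mgrid[:480,:640]
    P=np.stack([(u-K[0,2])/K[0,0]*z,(v-K[1,2])/K[1,1]*z,z,np.ones_like(z)],-1)
    W=(P@np.array(d['world_from_camera']).T)[...,:3]; W[z==0]=np.nan; return W
E
python3 - <<'E'
from h import *
for n in('scene','top'):
    d=snap(n,n+'0');print(d['K'],d['world_from_camera'])
print(state(),manip.grip_depth)
E
```

```text
[[456.64398217   0.         322.15657376]
 [  0.         456.64398217 241.68776849]
 [  0.           0.           1.        ]] [[-1.01584003e-02  7.13814089e-01 -7.00261561e-01  1.25342333e+00]
 [ 9.99882031e-01 -8.17390673e-04 -1.53380786e-02  8.30850331e-02]
 [-1.15209239e-02 -7.00334762e-01 -7.13721577e-01  8.38417988e-01]
 [ 0.00000000e+00  0.00000000e+00  0.00000000e+00  1.00000000e+00]]
[[564.68949672   0.         315.52927486]
 [  0.         564.68949672 236.97583399]
 [  0.           0.           1.        ]] [[ 0.0029568  -0.98463348  0.17460859  0.32588385]
 [-0.99997449 -0.00404656 -0.00588549  0.07393257]
 [ 0.00650161 -0.17458674 -0.98462033  1.28866622]
 [ 0.          0.          0.          1.        ]]
{'time': 0.1, 'joint_pos': array([ 1.20296030e+00,  5.33126277e-02,  1.61419168e+00,  6.87348975e-06,
        1.47604723e+00, -1.18999053e-01]), 'joint_vel': array([ 0.00026989, -0.00044819, -0.0022191 ,  0.00064358,  0.00010391,
       -0.00119113]), 'joint_efforts': array([ 4.57820875e-06, -3.94902313e+01, -3.71362531e+01, -5.86515898e-05,
        3.86820422e-03, -3.45547335e-05]), 'tool_pos': array([0.15370601, 0.60519452, 0.23015158]), 'tool_rot': array([ 5.02299546e-04,  7.89391021e-01,  6.13889939e-01, -8.40843249e-04]), 'contact_force': array([ 0.27062447,  0.98698138, -0.90051455]), 'ft_torque': array([ 0.01793628, -0.04976963, -0.09532099]), 'gripper_width': 0.9978898093810828} 0.0187
```

View pics/scene0.png

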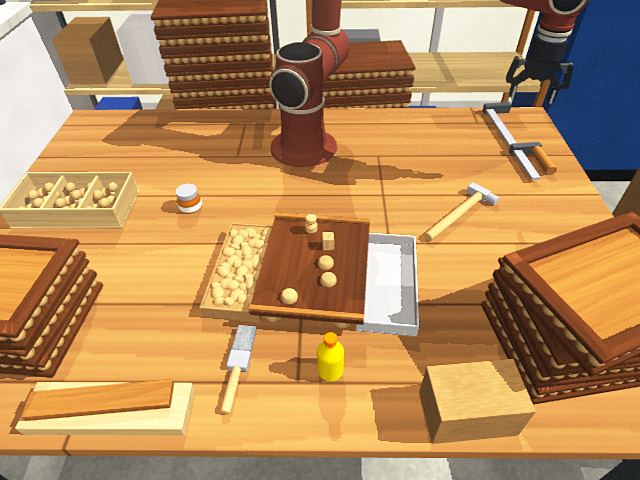

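View pics/top0.png

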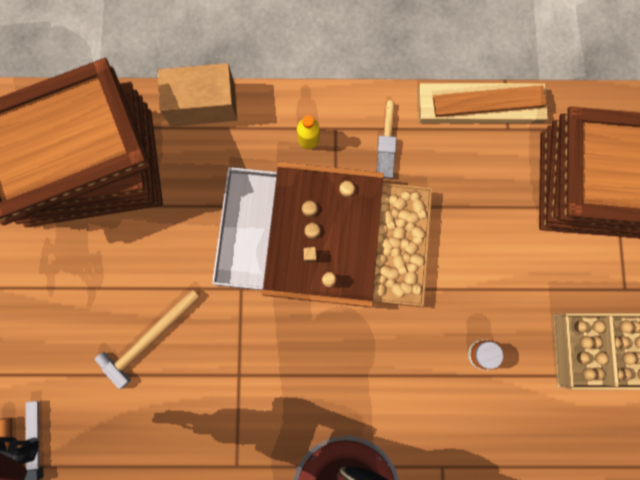

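Top view: the board is centred near (325,235), with the tray to its left (+y) at (245,228) and the full bin to its right. Beads are at (346,188), (310,208) and (312,230), the block at (310,254) and the foot at (329,279).

```bash
python3 - <<'E'
from h import *
d=dict(np.load('top0.npz'));W=world(d)
x,y,z=W[...,0],W[...,1],W[...,2]
roi=np.zeros((480,640),bool);roi[160:310,262:388]=1
m=roi&(z>.053)&(z<.066); print('board z',np.median(z[m]))
rim=roi&(z>.0665)
n,l,s,c=cv2.connectedComponentsWithStats(rim.astype(np.uint8))
for i in range(1,n):
    if s[i,4]<15: continue
    q=l==i
    t=q&(z>np.nanmax(z[q])-.005)
    print(s[i],'mean',W[q].mean(0).round(4),'zmax',np.nanmax(z[q]).round(4),'topmean',W[t].mean(0).round(4),'ext',np.ptp(W[q],0).round(3))
pts=W[roi&(z>.053)&(z<.12)][:,:2].astype(np.float32)
n,l,s,c=cv2.connectedComponentsWithStats((roi&(z>.053)&(z<.075)).astype(np.uint8))
k=1+np.argmax(s[1:,4]); r=cv2.minAreaRect(W[l==k][:,:2].astype(np.float32));print(r,cv2.boxPoints(r))
# rims lines
for sel in (slice(160,180),slice(285,310)):
    mm=np.zeros_like(roi);mm[sel]=1;mm&=roi&(z>.066)&(z<.076)
    p=W[mm]; print(len(p),np.polyfit(p[:,1],p[:,0],1),p.mean(0), p[:,1].min(),p[:,1].max())
roi[:]=0;roi[165:292,212:280]=1
t=roi&(z>.028)&(z<.042); print('tray',cv2.minAreaRect(W[t][:,:2].astype(np.float32)))
E
```

```text
board z 0.061045694508324644
[277 161 107  17 555] mean [0.6962 0.0342 0.0712] zmax 0.0798 topmean [0.6951 0.0341 0.0758] ext [0.036 0.238 0.013]
[339 180  16  16 192] mean [ 0.6527 -0.0023  0.0749] zmax 0.0856 topmean [ 0.653  -0.0013  0.0822] ext [0.034 0.034 0.019]
[302 200  16  16 195] mean [0.6072 0.0804 0.0748] zmax 0.0825 topmean [0.6066 0.0808 0.0795] ext [0.034 0.033 0.016]
[305 222  16  16 198] mean [0.5577 0.0741 0.0752] zmax 0.084 topmean [0.5584 0.0746 0.0806] ext [0.034 0.033 0.017]
[304 247  12  14 167] mean [0.5017 0.0795 0.0947] zmax 0.1035 topmean [0.5043 0.0784 0.0999] ext [0.027 0.024 0.034]
[322 272  14  15 163] mean [0.4472 0.0391 0.1011] zmax 0.1134 topmean [0.4497 0.0373 0.11  ] ext [0.027 0.028 0.046]
[262 289 111  17 608] mean [0.4106 0.0639 0.0711] zmax 0.0793 topmean [0.4092 0.0586 0.0754] ext [0.034 0.237 0.013]
((0.5545293688774109, 0.04908594489097595), (0.24050693213939667, 0.30179333686828613), 84.22142028808594) [[ 0.39229187 -0.05536351]
 [ 0.69255155 -0.08574937]
 [ 0.71676683  0.1535354 ]
 [ 0.41650718  0.18392126]]
570 [0.09545376 0.69249564] [0.6958857  0.03551513 0.07085538] -0.08394566055075937 0.15360576911239282
635 [0.09363931 0.40535412] [0.41118449 0.06226413 0.07082598] -0.05579588330445466 0.1817340356169695
tray ((0.5722957849502563, 0.22728748619556427), (0.11317956447601318, 0.2705046534538269), 84.13591766357422)
```

```bash
python3 - <<'E'
import cv2
a=cv2.imread('pics/top0.png')[155:315,205:440];cv2.imwrite('pics/topz.png',cv2.resize(a,None,fx=3.4,fy=3.4,interpolation=cv2.INTER_CUBIC))
E
```

```text
(no output)
```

View pics/topz.png

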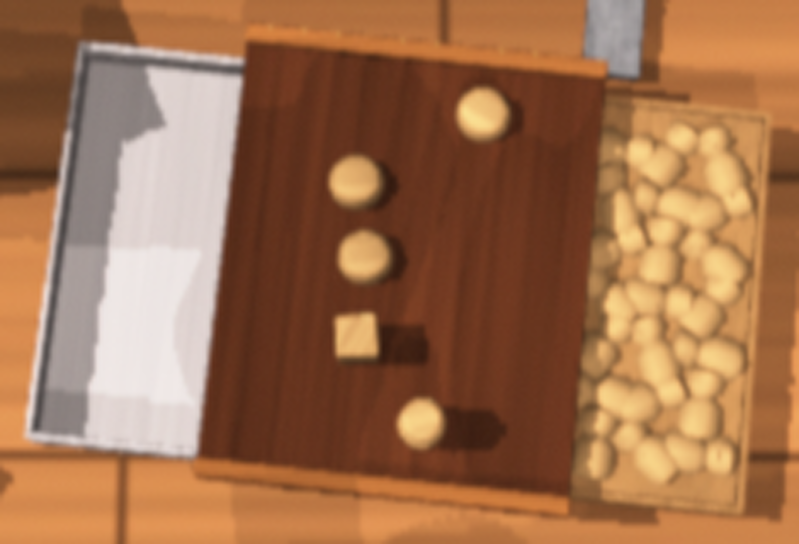

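Emit:
carry_out --moves '[[[0, 0, 1, 0, 0, 0, -0.65], [0, 0, 1, 0, 0, 0, -0.65], [0, 0, 1, 0, 0, 0, -0.65], [0, 0, 1, 0, 0, 0, -0.65], [0, 0, 1, 0, 0, 0, -0.65], [0, 0, 1, 0, 0, 0, -0.65], [0, 0, 1, 0, 0, 0, -0.65], [0, 0, 1, 0, 0, 0, -0.65]]]'

```text
time: 0.77
tool_pos: [0.1537, 0.6054, 0.2305]
tool_rot: [0.001, 0.952, 0.305, -0.0]
contact_force: [0.1, 0.1, -0.2]
gripper_width: 0.176
```

Emit:
carry_out --moves '[[[0, 0, 1, 0, 0, 0, -0.65], [0, 0, 1, 0, 0, 0, -0.65], [0, 0, 1, 0, 0, 0, -0.65], [0, 0, 1, 0, 0, 0, -0.65], [0, 0, 1, 0, 0, 0, -0.65], [0, 0, 1, 0, 0, 0, -0.65], [0, 0, 1, 0, 0, 0, -0.65], [0, 0, 1, 0, 0, 0, -0.65]]]'

```text
time: 1.43
tool_pos: [0.1537, 0.6054, 0.2305]
tool_rot: [0.001, 0.999, -0.039, -0.0]
contact_force: [-0.3, -0.4, 0.4]
gripper_width: 0.173
```

```bash
cat >> h.py <<'E'
from scipy.spatial.transform import Rotation as R
a=np.radians(5.65);C=np.array([.5545,.049]);EX=np.array([np.cos(a),-np.sin(a)]);EY=np.array([np.sin(a),np.cos(a)])
def bf(p): d=np.asarray(p)[:2]-C; return np.array([d@EX,d@EY])
def rep(goal=None,z=None):
    s=state();q=s['tool_rot'];r=R.from_quat([q[1],q[2],q[3],q[0]]);M=r.as_matrix();p=s['tool_pos']
    print('t',round(s['time'],2),'tcp',p.round(4),'board',bf(p).round(4),'F',s['contact_force'].round(2),'w',round(s['gripper_width'],3),'xang',np.degrees(np.arctan2(M[1,0],M[0,0])).round(2),'zax',M[:,2].round(4))
    if goal is not None:
        w=np.r_[C+goal[0]*EX+goal[1]*EY,z]-p; print('shares',(M.T@w/.04).round(2))
E
python3 -c "
from h import *
rep((.1028,-.088),.15)"
```

```text
t 1.43 tcp [0.1537 0.6054 0.2305] board [-0.4536  0.5142] F [-0.27 -0.43  0.39] w 0.173 xang -4.5 zax [-5.0e-04 -1.2e-03 -1.0e+00]
shares [13.61 15.33  2.03]
```

Emit:
carry_out --moves '[[[0, 0, 0.23, 0.65, 0.7, 0, -0.65], [0, 0, 0, 0.65, 0.7, 0, -0.65], [0, 0, 0, 0.65, 0.7, 0, -0.65], [0, 0, 0, 0.65, 0.7, 0, -0.65], [0, 0, 0, 0.65, 0.7, 0, -0.65], [0, 0, 0, 0.65, 0.7, 0, -0.65], [0, 0, 0, 0.65, 0.7, 0, -0.65], [0, 0, 0, 0.65, 0.7, 0, -0.65]]]'

```text
time: 2.1
tool_pos: [0.3409, 0.3619, 0.2308]
tool_rot: [0.0, 0.999, -0.047, -0.0]
contact_force: [1.2, 1.0, -0.1]
gripper_width: 0.177
```

Emit:
carry_out --moves '[[[0, 0, 0, 0.65, 0.7, 0, -0.65], [0, 0, 0, 0.65, 0.7, 0, -0.65], [0, 0, 0, 0.65, 0.7, 0, -0.65], [0, 0, 0, 0.65, 0.7, 0, -0.65], [0, 0, 0, 0.65, 0.7, 0, -0.65], [0, 0, 0, 0.65, 0.7, 0, -0.65], [0, 0, 0, 0.65, 0.7, 0, -0.65], [0, 0, 0, 0.65, 0.7, 0, -0.65]]]'

```text
time: 2.77
tool_pos: [0.527, 0.1192, 0.2309]
tool_rot: [-0.0, 0.999, -0.047, -0.0]
contact_force: [1.1, 0.6, 0.3]
gripper_width: 0.176
```

```bash
python3 -c "
from h import *
rep((.1028,-.088),.15)"
```

```text
t 2.77 tcp [0.527  0.1192 0.2309] board [-0.0343  0.0672] F [1.1  0.58 0.34] w 0.176 xang -5.42 zax [-5.e-04  1.e-04 -1.e+00]
shares [3.41 3.89 2.02]
```

Emit:
carry_out --moves '[[[0, 0, 0, 0.6, 0.65, 0.3, -0.65], [0, 0, 0, 0.6, 0.65, 0.3, -0.65], [0, 0, 0, 0.6, 0.65, 0.3, -0.65], [0, 0, 0, 0.6, 0.65, 0.3, -0.65], [0, 0, 0, 0.5, 0.6, 0.4, -0.65], [0, 0, 0, 0, 0, 0.4, -0.65], [0, 0, 0, 0, 0, 0, -0.65], [0, 0, 0, 0, 0, 0, -0.65]]]'

```text
time: 3.43
tool_pos: [0.6286, -0.0173, 0.1494]
tool_rot: [-0.0, 0.999, -0.047, -0.002]
contact_force: [-0.5, 0.5, 0.9]
gripper_width: 0.173
```

```bash
python3 -c "
from h import *
rep((.1028,-.088),.068)"
```

```text
t 3.43 tcp [ 0.6286 -0.0173  0.1494] board [ 0.0803 -0.0586] F [-0.5   0.49  0.92] w 0.173 xang -5.43 zax [-4.e-03  9.e-04 -1.e+00]
shares [0.57 0.74 2.03]
```

Emit:
carry_out --moves '[[[0, 0, 0, 0.3, 0.4, 0, -0.65], [0, 0, 0, 0.28, 0.34, 0, -0.65], [0, 0, 0, 0, 0, 0.6, -0.65], [0, 0, 0, 0, 0, 0.6, -0.65], [0, 0, 0, 0, 0, 0.5, -0.65], [0, 0, 0, 0, 0, 0, -0.65], [0, 0, 0, 0, 0, 0, -0.65]]]'

```text
time: 4.02
tool_pos: [0.6495, -0.0479, 0.0834]
tool_rot: [-0.0, 0.999, -0.046, -0.001]
contact_force: [-0.1, 0.1, 0.5]
gripper_width: 0.178
```

```bash
python3 -c "
from h import *
rep((.1028,-.088),.065)
d=snap('scene','s1');import cv2
cv2.imwrite('pics/s1z.png',cv2.resize(cv2.cvtColor(d['frame'],cv2.COLOR_RGB2BGR)[150:350,190:430],None,fx=3,fy=3,interpolation=cv2.INTER_CUBIC))"
```

```text
t 4.02 tcp [ 0.6495 -0.0479  0.0834] board [ 0.1041 -0.0871] F [-0.08  0.08  0.53] w 0.178 xang -5.33 zax [-1.3e-03  3.0e-04 -1.0e+00]
shares [-0.03  0.02  0.46]
```

View pics/s1z.png

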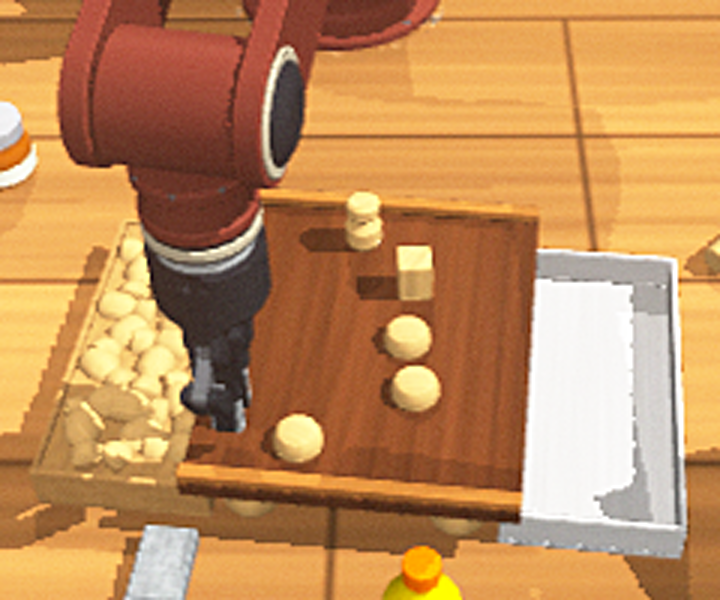

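The fingers at about (220,410) in the crop stand above the board on the bin side of the first bead at (298,438). Nothing has been touched. Next I feel for the board.

Emit:
carry_out --moves '[[[0, 0, 0, 0, 0, 0.25, -0.65], [0, 0, 0, 0, 0, 0.15, -0.65], [0, 0, 0, 0, 0, 0.05, -0.65], [0, 0, 0, 0, 0, 0, -0.65], [0, 0, 0, 0, 0, 0, -0.65]]]'

```text
time: 4.48
tool_pos: [0.6501, -0.049, 0.0653]
tool_rot: [0.0, 0.999, -0.047, -0.0]
contact_force: [0.0, -0.1, 0.6]
gripper_width: 0.174
```

Emit:
carry_out --moves '[[[0, 0, 0, 0, 0, 0.03, -0.65], [0, 0, 0, 0, 0, 0.03, -0.65], [0, 0, 0, 0, 0, 0, -0.65], [0, 0, 0, 0, 0, 0, -0.65]]]'

```text
time: 4.82
tool_pos: [0.6502, -0.049, 0.0629]
tool_rot: [-0.0, 0.999, -0.047, -0.0]
contact_force: [0.4, -0.0, 0.7]
gripper_width: 0.174
```

```bash
python3 -c "
from h import *
rep((.1028,.125),.063)"
```

```text
t 4.82 tcp [ 0.6502 -0.049   0.0629] board [ 0.1049 -0.0881] F [ 0.38 -0.04  0.7 ] w 0.174 xang -5.41 zax [-1.e-04  0.e+00 -1.e+00]
shares [-0.03 -5.33 -0.  ]
```

Emit:
carry_out --moves '[[[0, 0, 0, 0, 0, 0.025, -0.65], [0, 0, 0, -0.02, -0.2, 0, -0.65], [0, 0, 0, -0.02, -0.2, 0, -0.65], [0, 0, 0, 0, -0.2, 0, -0.65], [0, 0, 0, 0, -0.2, 0, -0.65], [0, 0, 0, 0, -0.25, 0, -0.65], [0, 0, 0, 0, -0.25, 0, -0.65], [0, 0, 0, 0, -0.25, 0, -0.65]]]'

```text
time: 5.48
tool_pos: [0.6545, 0.0142, 0.0619]
tool_rot: [-0.0, 0.999, -0.047, 0.0]
contact_force: [-0.7, 0.1, 0.5]
gripper_width: 0.178
```

```bash
python3 -c "
from h import *
rep((.1028,.125),.062)
d=snap('scene','s2');import cv2
cv2.imwrite('pics/s2z.png',cv2.resize(cv2.cvtColor(d['frame'],cv2.COLOR_RGB2BGR)[150:350,190:430],None,fx=3,fy=3,interpolation=cv2.INTER_CUBIC))"
```

```text
t 5.48 tcp [0.6545 0.0142 0.0619] board [ 0.1029 -0.0248] F [-0.73  0.09  0.48] w 0.178 xang -5.38 zax [ 0.e+00  1.e-04 -1.e+00]
shares [ 0.01 -3.74 -0.  ]
```

View pics/s2z.png

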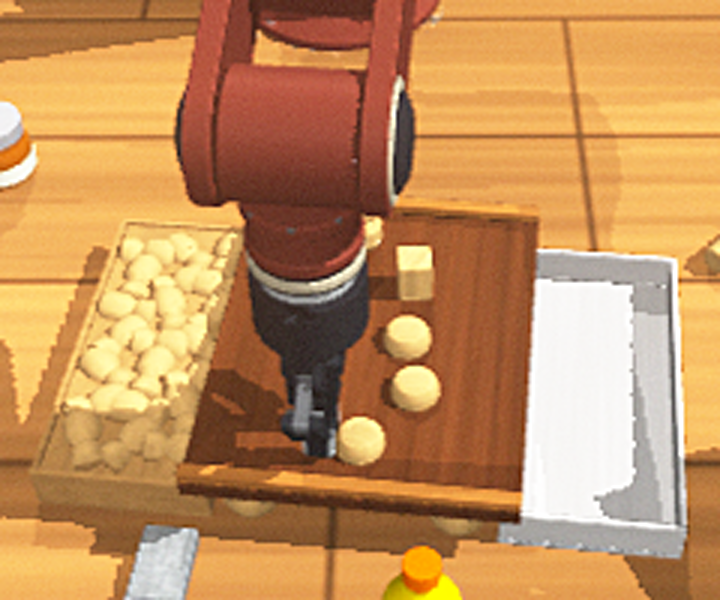

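The bead has slid along its row to (362,440) and sits centred against the fingertips. I keep pushing.

Emit:
carry_out --moves '[[[0, 0, 0, 0, -0.25, 0, -0.65], [0, 0, 0, 0, -0.25, 0, -0.65], [0, 0, 0, 0, -0.25, 0, -0.65], [0, 0, 0, 0, -0.25, 0, -0.65], [0, 0, 0, 0, -0.25, 0, -0.65], [0, 0, 0, 0, -0.25, 0, -0.65], [0, 0, 0, 0, -0.25, 0, -0.65], [0, 0, 0, 0, -0.25, 0, -0.65]]]'

```text
time: 6.2
tool_pos: [0.662, 0.0936, 0.0619]
tool_rot: [-0.0, 0.999, -0.047, 0.0]
contact_force: [0.5, -0.3, 0.5]
gripper_width: 0.173
```

Emit:
carry_out --moves '[[[0, 0, 0, 0, -0.22, 0, -0.65], [0, 0, 0, 0, -0.22, 0, -0.65], [0, 0, 0, 0, -0.22, 0, -0.65], [0, 0, 0, 0, -0.22, 0, -0.65], [0, 0, 0, 0, -0.22, 0, -0.65], [0, 0, 0, 0, -0.22, 0, -0.65], [0, 0, 0, 0, -0.22, 0, -0.65], [0, 0, 0, 0, -0.22, 0, -0.65]]]'

```text
time: 6.87
tool_pos: [0.6687, 0.1635, 0.0619]
tool_rot: [-0.0, 0.999, -0.047, -0.0]
contact_force: [0.1, -0.9, 0.8]
gripper_width: 0.175
```

```bash
python3 -c "
from h import *
rep((.0505,-.012),.12)
d=snap('scene','s3');import cv2
cv2.imwrite('pics/s3z.png',cv2.resize(cv2.cvtColor(d['frame'],cv2.COLOR_RGB2BGR)[150:350,190:430],None,fx=3,fy=3,interpolation=cv2.INTER_CUBIC))"
```

```text
t 6.87 tcp [0.6687 0.1635 0.0619] board [0.1023 0.1252] F [ 0.1  -0.88  0.8 ] w 0.175 xang -5.41 zax [-0.  0. -1.]
shares [-1.31  3.42 -1.45]
```

View pics/s3z.png

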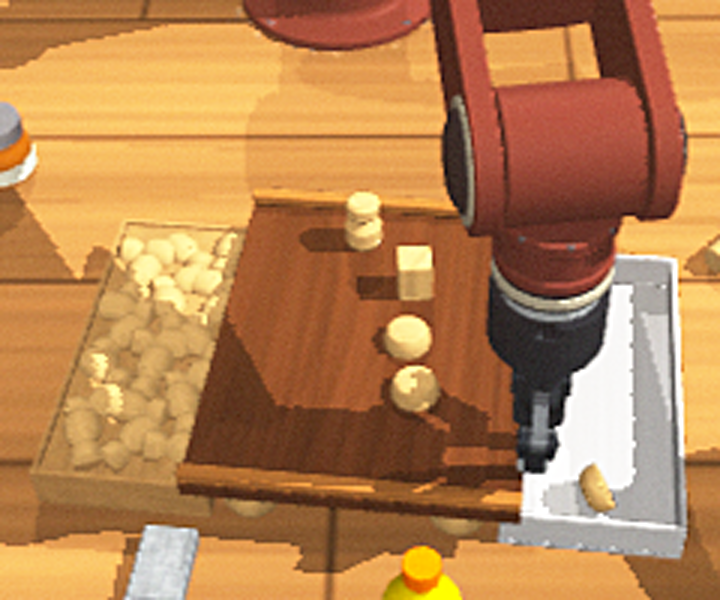

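The first bead is in the tray, at (597,488). Now the second: lift, go back behind it, and lower.

Emit:
carry_out --moves '[[[0, 0, 0, 0, 0, -0.8, -0.65], [0, 0, 0, 0, 0, -0.7, -0.65], [0, 0, 0, -0.3, 0.8, 0, -0.65], [0, 0, 0, -0.3, 0.8, 0, -0.65], [0, 0, 0, -0.35, 0.9, 0, -0.65], [0, 0, 0, -0.36, 0.92, 0, -0.65], [0, 0, 0, 0, 0, 0, -0.65], [0, 0, 0, 0, 0, 0, -0.65]]]'

```text
time: 7.58
tool_pos: [0.6029, 0.0298, 0.1219]
tool_rot: [-0.0, 0.999, -0.049, -0.0]
contact_force: [0.6, -0.2, -0.6]
gripper_width: 0.178
```

```bash
python3 -c "
from h import *
rep((.0505,-.012),.062)"
```

```text
t 7.58 tcp [0.6029 0.0298 0.1219] board [ 0.05   -0.0143] F [ 0.58 -0.19 -0.62] w 0.178 xang -5.58 zax [-1.e-04  1.e-04 -1.e+00]
shares [ 0.01 -0.06  1.5 ]
```

Emit:
carry_out --moves '[[[0, 0, 0, 0, 0, 0.5, -0.65], [0, 0, 0, 0, 0, 0.5, -0.65], [0, 0, 0, 0, 0, 0.4, -0.65], [0, 0, 0, 0, 0, 0.1, -0.65], [0, 0, 0, 0, 0, 0, -0.65], [0, 0, 0, 0, 0, 0, -0.65]]]'

```text
time: 8.08
tool_pos: [0.6042, 0.0322, 0.0622]
tool_rot: [-0.0, 0.999, -0.047, 0.0]
contact_force: [0.7, -0.1, 0.7]
gripper_width: 0.176
```

Emit:
carry_out --moves '[[[0, 0, 0, 0, -0.2, 0, -0.65], [0, 0, 0, 0, -0.2, 0, -0.65], [0, 0, 0, 0, -0.2, 0, -0.65], [0, 0, 0, 0, -0.2, 0, -0.65], [0, 0, 0, 0, -0.22, 0, -0.65], [0, 0, 0, 0, -0.22, 0, -0.65], [0, 0, 0, 0, -0.22, 0, -0.65], [0, 0, 0, 0, -0.22, 0, -0.65]]]'

```text
time: 8.75
tool_pos: [0.6099, 0.0993, 0.0619]
tool_rot: [-0.0, 0.999, -0.047, 0.0]
contact_force: [0.2, -0.3, -0.4]
gripper_width: 0.173
```

Emit:
carry_out --moves '[[[0, 0, 0, 0, -0.22, 0, -0.65], [0, 0, 0, 0, -0.22, 0, -0.65], [0, 0, 0, 0, -0.22, 0, -0.65], [0, 0, 0, 0, -0.22, 0, -0.65], [0, 0, 0, 0, -0.22, 0, -0.65], [0, 0, 0, 0, -0.22, 0, -0.65], [0, 0, 0, 0, -0.22, 0, -0.65], [0, 0, 0, 0, -0.22, 0, -0.65]]]'

```text
time: 9.42
tool_pos: [0.6165, 0.1692, 0.0619]
tool_rot: [-0.0, 0.999, -0.047, -0.0]
contact_force: [0.1, 0.6, -0.1]
gripper_width: 0.174
```

```bash
python3 -c "
from h import *
rep((.001,-.02),.12)
d=snap('scene','s4');import cv2
cv2.imwrite('pics/s4z.png',cv2.resize(cv2.cvtColor(d['frame'],cv2.COLOR_RGB2BGR)[150:350,190:430],None,fx=3,fy=3,interpolation=cv2.INTER_CUBIC))"
```

```text
t 9.42 tcp [0.6165 0.1692 0.0619] board [0.0499 0.1258] F [ 0.1   0.59 -0.05] w 0.174 xang -5.41 zax [-1.e-04  1.e-04 -1.e+00]
shares [-1.24  3.64 -1.45]
```

View pics/s4z.png

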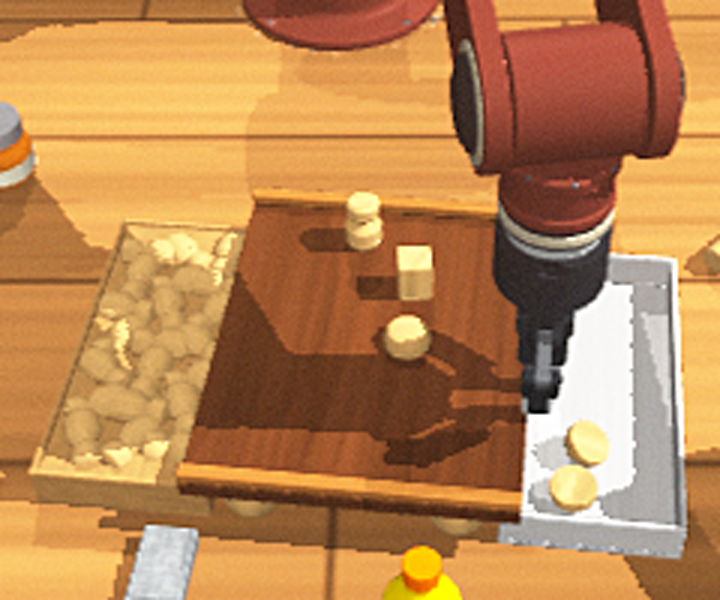

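Two beads are in the tray, at (587,442) and (574,488), and the third is unmoved at (407,338). Now the third.

Emit:
carry_out --moves '[[[0, 0, 0, 0, 0, -0.8, -0.65], [0, 0, 0, 0, 0, -0.7, -0.65], [0, 0, 0, -0.3, 0.9, 0, -0.65], [0, 0, 0, -0.3, 0.9, 0, -0.65], [0, 0, 0, -0.3, 0.9, 0, -0.65], [0, 0, 0, -0.34, 0.94, 0, -0.65], [0, 0, 0, 0, 0, 0, -0.65], [0, 0, 0, 0, 0, 0, -0.65]]]'

```text
time: 10.13
tool_pos: [0.5528, 0.0266, 0.1219]
tool_rot: [-0.0, 0.999, -0.049, 0.0]
contact_force: [1.0, -0.0, -0.1]
gripper_width: 0.175
```

```bash
python3 -c "
from h import *
rep((.001,-.02),.062)"
```

```text
t 10.13 tcp [0.5528 0.0266 0.1219] board [ 0.0005 -0.0225] F [ 0.98 -0.01 -0.1 ] w 0.175 xang -5.59 zax [ 1.e-04  1.e-04 -1.e+00]
shares [ 0.01 -0.06  1.5 ]
```

Emit:
carry_out --moves '[[[0, 0, 0, 0, 0, 0.5, -0.65], [0, 0, 0, 0, 0, 0.5, -0.65], [0, 0, 0, 0, 0, 0.4, -0.65], [0, 0, 0, 0, 0, 0.1, -0.65], [0, 0, 0, 0, 0, 0, -0.65], [0, 0, 0, 0, 0, 0, -0.65]]]'

```text
time: 10.63
tool_pos: [0.554, 0.0289, 0.0621]
tool_rot: [-0.0, 0.999, -0.047, 0.0]
contact_force: [0.4, 0.2, 0.5]
gripper_width: 0.174
```

Emit:
carry_out --moves '[[[0, 0, 0, 0, -0.2, 0, -0.65], [0, 0, 0, 0, -0.2, 0, -0.65], [0, 0, 0, 0, -0.2, 0, -0.65], [0, 0, 0, 0, -0.2, 0, -0.65], [0, 0, 0, 0, -0.22, 0, -0.65], [0, 0, 0, 0, -0.22, 0, -0.65], [0, 0, 0, 0, -0.22, 0, -0.65], [0, 0, 0, 0, -0.22, 0, -0.65]]]'

```text
time: 11.3
tool_pos: [0.5598, 0.096, 0.0619]
tool_rot: [0.0, 0.999, -0.047, 0.0]
contact_force: [0.5, -0.2, 1.0]
gripper_width: 0.176
```

Emit:
carry_out --moves '[[[0, 0, 0, 0, -0.24, 0, -0.65], [0, 0, 0, 0, -0.24, 0, -0.65], [0, 0, 0, 0, -0.24, 0, -0.65], [0, 0, 0, 0, -0.24, 0, -0.65], [0, 0, 0, 0, -0.24, 0, -0.65], [0, 0, 0, 0, -0.24, 0, -0.65], [0, 0, 0, 0, -0.24, 0, -0.65], [0, 0, 0, 0, -0.24, 0, -0.65]]]'

```text
time: 11.97
tool_pos: [0.567, 0.1724, 0.0618]
tool_rot: [-0.0, 0.999, -0.047, -0.0]
contact_force: [0.1, 1.1, 0.2]
gripper_width: 0.175
```

```bash
python3 -c "
from h import *
rep((.001,-.02),.12)
d=snap('scene','s5');import cv2
cv2.imwrite('pics/s5z.png',cv2.resize(cv2.cvtColor(d['frame'],cv2.COLOR_RGB2BGR)[150:350,190:430],None,fx=3,fy=3,interpolation=cv2.INTER_CUBIC))"
```

```text
t 11.97 tcp [0.567  0.1724 0.0618] board [0.0003 0.1241] F [0.06 1.07 0.16] w 0.175 xang -5.4 zax [-1.e-04  1.e-04 -1.e+00]
shares [ 0.    3.6  -1.45]
```

View pics/s5z.png

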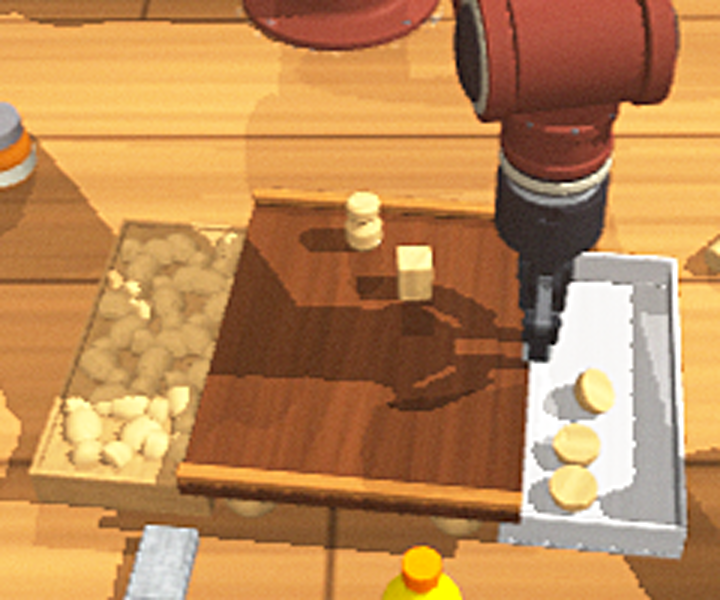

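All three beads are in the tray, at (595,390), (577,443) and (574,488). I lift straight up and check from above.

Emit:
carry_out --moves '[[[0, 0, 0, 0, 0, -0.7, -0.65], [0, 0, 0, 0, 0, -0.8, -0.65], [0, 0, 0, 0, 0, -0.8, -0.65], [0, 0, 0, 0, -0.3, -0.8, -0.65], [0, 0, 0, -0.3, -0.8, -0.3, -0.65], [0, 0, 0, -0.4, -0.8, 0, -0.65], [0, 0, 0, -0.4, -0.8, 0, -0.65], [0, 0, 0, -0.4, -0.8, 0, -0.65]]]'

```text
time: 12.68
tool_pos: [0.5201, 0.3179, 0.1987]
tool_rot: [-0.0, 0.999, -0.048, 0.001]
contact_force: [0.2, 1.8, 0.2]
gripper_width: 0.173
```

Emit:
carry_out --moves '[[[0, 0, 0, -0.4, -0.8, 0, -0.65], [0, 0, 0, -0.4, -0.8, 0, -0.65], [0, 0, 0, -0.2, -0.5, 0, -0.65], [0, 0, 0, 0, 0, 0, -0.65], [0, 0, 0, 0, 0, 0, -0.65], [0, 0, 0, 0, 0, 0, -0.65], [0, 0, 0, 0, 0, 0, -0.65], [0, 0, 0, 0, 0, 0, -0.65]]]'

```text
time: 13.35
tool_pos: [0.4891, 0.4027, 0.1979]
tool_rot: [0.0, 0.999, -0.048, -0.0]
contact_force: [-0.2, -0.5, 0.0]
gripper_width: 0.173
```

```bash
python3 - <<'E'
from h import *
rep()
d=snap('top','t9');W=world(d);W0=world(dict(np.load('top0.npz')))
for n,(r,c) in dict(block=(254,310),foot=(279,329)).items():
    for w in(W0,W):
        s=w[r-11:r+11,c-11:c+11].reshape(-1,3);s=s[s[:,2]>.08];print(n,s.mean(0).round(4),s[:,2].max().round(3))
s=W[180:290,222:265]; z=s[...,2]; m=((z>.010)&(z<.03)).astype(np.uint8)
n,l,st,c=cv2.connectedComponentsWithStats(m)
for i in range(1,n):
    if st[i,4]>60: print(st[i],s[l==i].mean(0).round(3),bf(s[l==i].mean(0)).round(3))
E
```

```text
t 13.35 tcp [0.4891 0.4027 0.1979] board [-0.0999  0.3456] F [-0.23 -0.47  0.03] w 0.173 xang -5.5 zax [-0.e+00 -2.e-04 -1.e+00]
block [0.5025 0.0796 0.0961] 0.104
block [0.5025 0.0796 0.0958] 0.103
foot [0.4476 0.0389 0.1026] 0.113
foot [0.4478 0.039  0.103 ] 0.112
[ 31   2  12  16 161] [0.662 0.198 0.021] [0.092 0.159]
[ 28  18  15  17 190] [0.623 0.201 0.021] [0.053 0.158]
[ 25  36  16  18 199] [0.578 0.206 0.021] [0.008 0.159]
```

View pics/t9.png

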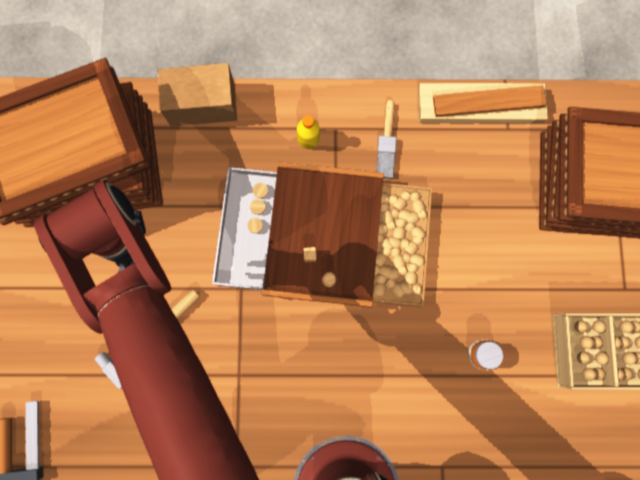

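The top view shows three beads in the tray at (260,190), (257,207) and (255,226). The block (310,254) and foot (329,279) are in place, and everything else looks unmoved. The arm is clear.

```bash
python3 -c "
from h import *
print(ticket.job_done())"
```

```text
the job is handed in; nothing more can be done
None
```

All three half-beads are in the catch tray. I pushed each one along its own row and over the board's open +y end with the slightly opened fingertips, never gripping or lifting it. The job was handed in at about 13.4 s of the 51 s allowed.

- **Beads:** the last top picture shows all three in the tray, about 158 mm from the board's centre and about 20 mm above the table.
- **Foot and block:** both still stand, and their measured positions agree with the start to within 0.5 mm.
- **Other things:** the bottle, brush, jar and bin look unmoved. The arm hid part of the mallet in that last picture. The visible parts look unmoved, and the tool never came near it.
- **Forces:** readings stayed under 2 N throughout.

No check failed or disagreed.

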